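# Prop the propagator vent open on its stay

### The job

Air the seedlings: lift the flat metal stay by its red knob, use it to push the case's little side-hung vent open, and drop the hole between the two yellow bands over the brass peg on the case's rim, the bar fully down, so that the stay holds the vent open by itself once you let go. The peg can stand anywhere along its slot, so feel for it gently rather than forcing the bar down, and leave the pot, the jar and the tin where they stand.

Things in the scene. Friction and masses are not known exactly. Their poses are not given: they have to be found in the camera images.
- vent_hinge (a point): point on the vent's upright hinge axis, at the case's top (150 mm up). The case is a fixed softwood box 260 x 300 mm, 150 mm high, with clear panes. Axes are the case's: x outward from the vent's side, away from the robot, the way the vent swings out; y along the closed vent from hinge to free edge; z up. A light spring (0.6 N m per rad) closes the vent when nothing holds it
- vent (a joint): opening angle of the vent in rad: 0 closed, grows as its free edge swings out towards the case's +x, stop at 1.0; with the marked hole on the peg it reads 0.32 to 0.51
- stay_pivot (a point): where the stay is pivoted on the vent's top edge, 250 mm from the hinge axis, at the bar's underside (154.5 mm above the bench). The stay turns easily about the upright line through this point, and also lifts there by up to 0.5 rad, falling by its own weight to level (its lowest) when let go
- stay: the stay: flat aluminium bar 26 mm wide, 6 mm thick, 0.13 to 0.21 kg, pivoted on the vent. Origin at the pivot, on the bar's underside; the bar runs 280 mm along its own -x, z up. Three 11 mm holes on its centre line at 128, 170 and 212 mm from the pivot; upright red knob at 255 mm
- marked_hole (a point): centre, at the bar's underside, of the wanted hole: the middle one of three, 170 mm from the pivot, with a yellow band across the bar on each side of it
- knob (a point): centre of the stay's upright red knob, a cylinder 24 mm in diameter and 53 mm tall, standing on the bar; this point is 36 mm above the bar's underside (30 mm above its top face), 255 mm from the pivot. It is gripped from above and may turn between the fingers
- keeper: dark steel plate 72 x 26 mm fixed on the case's top rim, with a 48 mm slot. Origin: the slot's inner end, on the plate's top (153 mm up); x along the slot, outward as the case's. An 8 mm upright brass peg, barely chamfered, 15.5 mm tall above the plate, is clamped in it at y = 0; its place is not reported: anywhere from x = 6 to 42 mm. The bar, when down, lies level 1.5 mm above the plate
- pot_mid (a point): centre of a loose terracotta pot, 84 mm across, 80 mm high, on the bench beside the case: leave alone
- jar_mid (a point): centre of a loose amber jar, 64 mm across, 90 mm high, on the bench beside the case: leave alone
- tin_mid (a point): centre of a loose green tin, 70 mm across, 100 mm high, on the bench beside the case: leave alone

How it is judged:
By the outcome, as a careful person would: the job done as asked, in the order asked, and still so for the second after the job is handed in, with the robot touching nothing.
It also fails if it takes over 67 s, if anything falls off the work surface, if the arm or the gripper's body presses on something with over 40 N, if the wrist force passes 120 N, or if a joint passes its speed limit or range.

### The arm

A 6-joint arm with a two-finger parallel gripper is mounted at the origin on the work surface. World frame = base frame: x ahead of the robot, y to its left, z up, the work surface at z = 0. Lengths are in mm, angles in rad, forces in N, time in s.
With the tool pointing down it reaches from about 275 to 825 mm from the base axis. Payload 5.2 kg.
Tool frame: the origin (TCP) lies at the very end of the fingers, on their centre line; the grasp point (between the pads) lies 19 mm behind it; z points along the fingers, y is the line along which they close (so a half turn about z gives the same grasp; the last joint's range is limited). The gripper opens to 93 mm and grips with 3 to 60 N. Pads are 15 mm wide; open, the fingers measure 128 mm over their backs; the gripper's body (75 mm by 188 mm) begins 65 mm behind the grasp point.
Start: joints at [0.968, 0.259, 1.535, -0, 1.348, -0.203], TCP at [214.058, 506.64, 218.653] pointing down, gripper open.
Joint ranges: [-3.14, 3.14], [-0.91, 2.08], [0.19, 2.58], [-1.22, 4.36], [0.22, 2.71], [-3.12, 3.12]. Speed limits (rad/s): [2.57, 2.57, 3.14, 3.14, 3.14, 3.14].

### API

Orientations are given as a unit quaternion [x, y, z, w].
In Python, from bench import get_state, cams, env, silhouettes gives the robot as it stands. The module is installed in compiled form; this text tells all that it offers.
- The arm moves only by the shell command python3 -m jog 'ROWS' [FORCE]. ROWS is JSON, a list of rows, each an object of numbers: "x", "y", "z": the shift along the world's x, y, z as a fraction of full scale; "ax", "ay", "az": the turn, a rotation vector about the world's x, y, z as a fraction of full scale; "jaw": the opening, from -1 (shut) to 1 (fully open). A call has 1 to 12 rows; each row is the pose to reach, as a shift and turn from the pose commanded when the call began; what a row does not reach only later rows make up. Full scale, the value 1, is 0.15 m for a shift and pi/2 rad for a turn. A row lasts 1/12 s, in which the tool goes at most 41.7 mm and 7.16 degrees, less where a joint would pass 70% of its speed; a pose out of reach is approached as far as the arm can. A call with a number of a shift or a turn outside -1 to 1 is refused whole. A call with a gripper value outside its range is refused whole. The fingers move at their own pace and stop on an object; FORCE is the grip in N (left out, the last holds). Time passes only in rows, so rows that repeat a pose let the fingers close. It gives the time, the measured TCP pose, the force, the opening and the grip force at its end, in the units of the state.
- get_state(): the state, without advancing time (a new reading comes with each control period).
- cams.grab_frame(name): name is "side" or "top"; returns the picture (384x512x3 uint8, red, green, blue); there is no depth.
- cams.calibration(name): a dict with "camera_matrix" (3x3 intrinsics, pixels), "D" ([k1, k2, p1, p2, k3] as OpenCV has them; the pictures are not rectified), "world_from_camera" (4x4, takes a point from camera to world coordinates). Camera axes: x right, y down, z forward; pixel columns grow to the right and rows downward; lengths in mm; the calibration is good to about 2 mm. A picture is of the moment at which its call begins. calibration takes no time and is no camera call.
- env.close_job(): hands the job in; it is judged then, once.
Trained networks look in the newest picture that a camera, given by its name, has taken for a name from the list of things; names that differ only in an ending like _2 or _b are one class to them, and where a whole thing is asked for, a point or a joint stands for the part that bears it (a point fixed in the world has none). Each returns a list of dicts, best first, with "p" (0 to 1); they miss things now and then, are a little off and sometimes report something else, mostly with a low value. They report only what shows in the picture. A call takes as long as a camera call.
- silhouettes(label, camera): "pixels" (384x512 bool, what is visible of it) and "extent" ([centre column, centre row, width, height] in pixels, round what is visible of it).
The state is a dict: "clock": time; "qpos": joint angles; "qd": joint speeds; "joint_torque": joint torques, N m; "tool_pos": TCP position; "tcp_rot": TCP orientation; "force": force on the tool from outside, world axes, zero at the start; "ft_torque": the same for the moment, N m; "opening": finger opening in mm; "grip_force": force on a finger pad.
Only numpy, scipy, OpenCV 4.12 (cv2) and the standard library are available. Lean on these libraries where they do the work, as an engineer would, in place of code of your own. Each camera call takes 0.05 s, during which the arm holds its last target. There are 200 camera calls.

## Working session

There is one attempt and no reset: what is moved stays moved. The work goes in short steps, Python scripts to look and compute and a shell command to move; the robot and the scene stay as the last step left them, time stands still between calls to the robot, and variables do not carry over. Pictures are saved under pics/ and viewed, at most 10 in all, crops included, and the job is handed in when it is done.

```bash
mkdir -p pics; cat > h.py <<'E'
import numpy as np, cv2
from bench import get_state, cams, env, silhouettes
def grab(n,name=None):
    im=cams.grab_frame(n)
    if name: cv2.imwrite('pics/'+name,im[:,:,::-1])
    return im
def ray(n,uv):
    c=cams.calibration(n);K=np.array(c['camera_matrix']);D=np.array(c['D']);T=np.array(c['world_from_camera'])
    p=cv2.undistortPoints(np.array([[uv]],float),K,D)[0,0]
    return T[:3,3],T[:3,:3]@np.array([p[0],p[1],1])
def atz(n,uv,z):
    o,d=ray(n,uv);return o+d*(z-o[2])/d[2]
def tri(u1,u2):
    o1,d1=ray('side',u1);o2,d2=ray('top',u2)
    s=np.linalg.lstsq(np.stack([d1,-d2],1),o2-o1,rcond=None)[0]
    a=o1+s[0]*d1;b=o2+s[1]*d2
    return (a+b)/2,np.linalg.norm(a-b)
def proj(n,P):
    c=cams.calibration(n);T=np.linalg.inv(np.array(c['world_from_camera']))
    return cv2.projectPoints(np.array(P,float).reshape(-1,3),cv2.Rodrigues(T[:3,:3])[0],T[:3,3],np.array(c['camera_matrix']),np.array(c['D']))[0][:,0]
E
python3 - <<'E'
from h import *
a=grab('side');b=grab('top')
cv2.imwrite('pics/a_side.png',cv2.resize(a[:,:,::-1],(800,600)));cv2.imwrite('pics/a_top.png',cv2.resize(b[:,:,::-1],(800,600)))
for n in('side','top'):
  print(n,np.round(cams.calibration(n)['world_from_camera'],3).tolist())
  for l in('knob','stay','keeper','vent','pot_mid','jar_mid','tin_mid'):
    print(l,[(round(r['p'],2),np.round(r['extent']).tolist()) for r in silhouettes(l,n)][:2])
print(get_state())
E
```

```text
side [[0.782, -0.315, 0.538, -17.863], [-0.623, -0.368, 0.69, -766.304], [-0.019, -0.875, -0.484, 689.073], [0.0, 0.0, 0.0, 1.0]]
knob [(0.73, [285.0, 197.0, 31.0, 64.0])]
stay [(0.74, [287.0, 198.0, 29.0, 62.0])]
keeper [(0.62, [278.0, 185.0, 20.0, 19.0]), (0.6, [296.0, 244.0, 176.0, 151.0])]
vent [(0.96, [325.0, 196.0, 112.0, 64.0])]
pot_mid [(0.8, [365.0, 331.0, 49.0, 62.0]), (0.28, [218.0, 200.0, 18.0, 13.0])]
jar_mid [(0.78, [218.0, 199.0, 20.0, 14.0])]
tin_mid [(0.71, [399.0, 286.0, 46.0, 56.0])]
top [[-0.018, -0.997, 0.071, 524.54], [-1.0, 0.019, 0.014, 10.006], [-0.015, -0.07, -0.997, 1257.2], [0.0, 0.0, 0.0, 1.0]]
knob [(0.79, [283.0, 184.0, 91.0, 108.0])]
stay [(0.65, [283.0, 186.0, 92.0, 102.0])]
keeper [(0.54, [260.0, 175.0, 16.0, 28.0])]
vent [(0.6, [295.0, 179.0, 118.0, 114.0])]
pot_mid [(0.77, [416.0, 229.0, 39.0, 34.0])]
jar_mid [(0.63, [206.0, 218.0, 24.0, 23.0]), (0.29, [260.0, 176.0, 14.0, 27.0])]
tin_mid [(0.7, [399.0, 168.0, 37.0, 29.0])]
{'clock': 0.8, 'qpos': array([ 9.68206441e-01,  2.58542022e-01,  1.53497807e+00,  4.32390326e-06,
        1.34800348e+00, -2.02815189e-01]), 'qd': array([ 6.05577853e-04, -4.22780852e-04,  1.31372616e-03, -3.46302116e-05,
        5.46984436e-04, -3.12272754e-04]), 'joint_torque': array([ 4.16606645e-05, -4.37141597e+01, -2.84298652e+01,  7.20550516e-02,
        3.11498868e-02, -4.93315426e-06]), 'tool_pos': array([214.05918353, 506.65082219, 218.69279257]), 'tcp_rot': array([1.98559391e-01, 9.80088857e-01, 3.26026461e-05, 1.15962852e-05]), 'force': array([ 0.01808527, -0.41206659,  0.5573542 ]), 'ft_torque': array([-0.00951491,  0.01818025, -0.03299475]), 'grip_force': 0.0, 'opening': 92.93645317068356}
```

View pics/a_side.png

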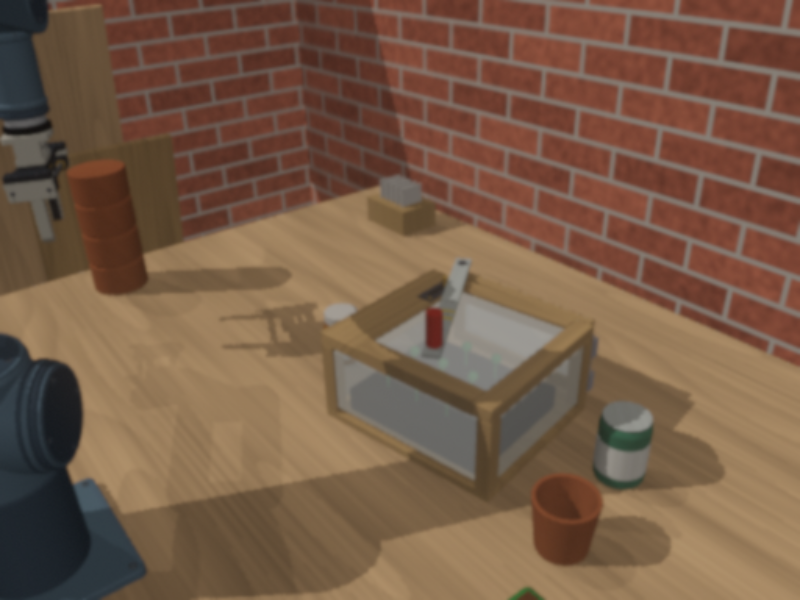

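View pics/a_top.png

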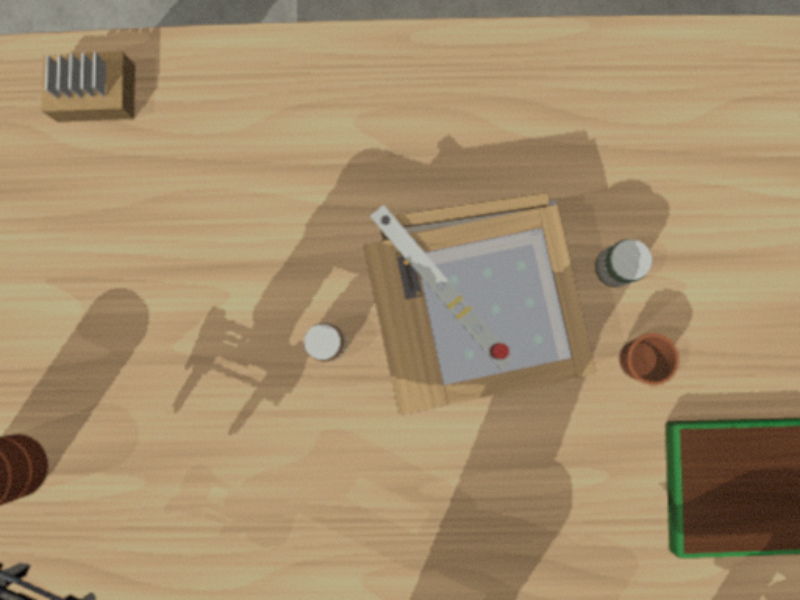

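The side view shows the red knob at (434,327) of 800x600, with the bar running to the vent at (460,265). In the top view the knob is at (499,351), the pivot near (385,217), the keeper near (408,275), the hinge near (550,200), and the jar at (323,342). I'll zoom in for the peg and corners.

```bash
python3 - <<'E'
from h import *
acc={}
for n in('side','top'):
  acc[n]=np.mean([grab(n).astype(float) for _ in range(6)],0).astype(np.uint8)
  np.save(n+'0.npy',acc[n])
def crop(n,x0,y0,w,h,s,f): cv2.imwrite('pics/'+f,cv2.resize(acc[n][y0:y0+h,x0:x0+w,::-1],(w*s,h*s),interpolation=cv2.INTER_CUBIC))
crop('top',225,115,160,150,4,'b_top.png');crop('side',200,155,190,145,4,'b_side.png')
c={}
for n in acc:
  im=acc[n].astype(int);m=((im[:,:,0]>120)&(im[:,:,1]<60)&(im[:,:,2]<60)).astype(np.uint8)
  k,l,s,ce=cv2.connectedComponentsWithStats(m)
  for i in range(1,k):
    if s[i,4]>15: print(n,s[i],ce[i])
E
```

```text
top [316 221   9   8  61] [319.95081967 224.44262295]
```

View pics/b_top.png

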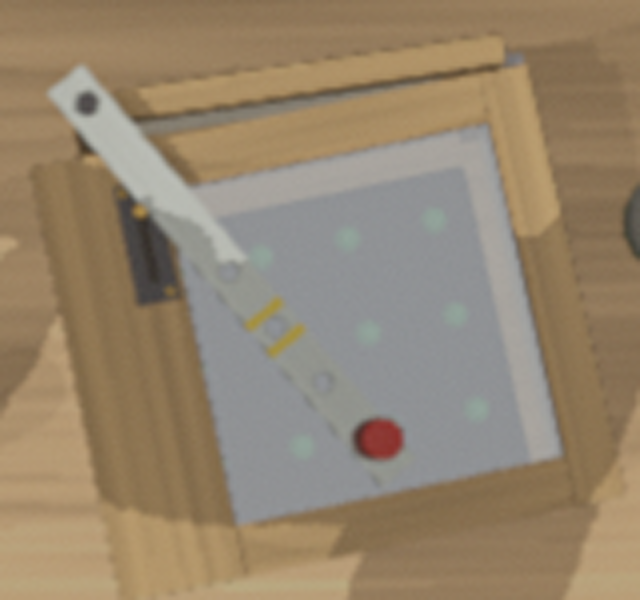

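View pics/b_side.png

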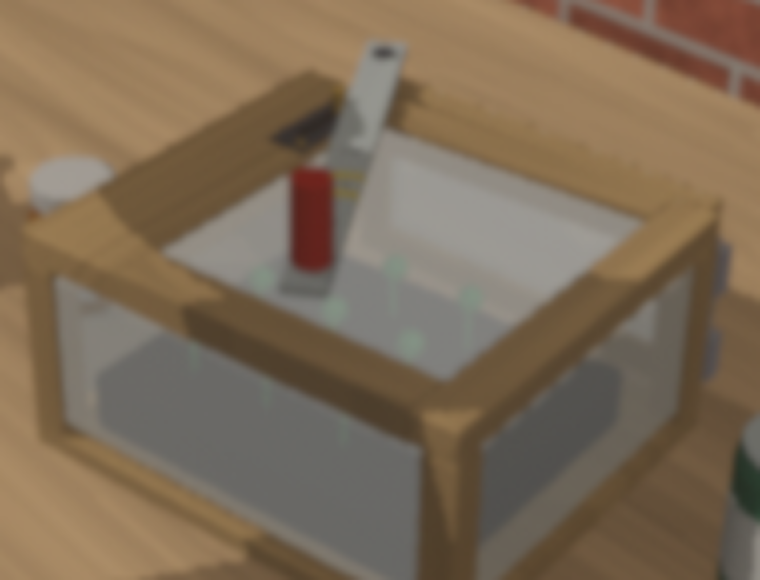

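Top crop: knob top is about (382,439), pivot screw (87,103), yellow-banded hole (275,327), keeper plate from (122,200) to (175,302) with a brass dot at (140,212) near its outer end. Side crop: knob top (312,172), pivot screw (382,52), and a plate spanning (275,135) to (340,105).

```bash
python3 - <<'E'
from h import *
T=lambda u,v:(225+(u+.5)/4-.5,115+(v+.5)/4-.5)
S=lambda u,v:(200+(u+.5)/4-.5,155+(v+.5)/4-.5)
print('knobtop',tri(S(312,174),T(382,440)))
print('pivot',tri(S(383,53),T(87,103)))
print('pivot160',atz('top',T(87,103),160.5),'hole160',atz('top',T(275,327),160.5),'knobtop213',atz('top',T(382,440),213.5), atz('side',S(312,174),213.5))
for n,p in dict(rimL=(33,170),rimR=(525,65),rimBR=(580,500),inTL=(190,187),inTR=(490,127),inBL=(237,524),inBR=(562,457),vent0=(503,48),vent1=(140,90)).items(): print(n,np.round(atz('top',T(*p),150),1))
for n,p in dict(p1=(120,200),p2=(155,194),p3=(177,297),p4=(139,304)).items(): print(n,np.round(atz('top',T(*p),153),1))
print('dot168',atz('top',T(140,211),168.5))
im=np.load('top0.npy')
cv2.imwrite('pics/c.png',np.hstack([cv2.resize(im[155:195,248:278,::-1],(450,600),interpolation=cv2.INTER_CUBIC),cv2.resize(np.load('side0.npy')[175:195,262:293,::-1],(340,600),interpolation=cv2.INTER_CUBIC)]))
E
```

```text
knobtop (array([ 531.66787706, -122.58814236,  210.9209904 ]), np.float64(0.4968017931016914))
pivot (array([730.83130366,  38.02953031, 159.33216199]), np.float64(1.357167897890528))
pivot160 [731.14831172  37.57591576 160.5       ] hole160 [598.11118087 -68.80331573 160.5       ] knobtop213 [ 531.4551043  -122.10729333  213.5       ] [ 528.9218195 -126.1836785  213.5      ]
rimL [693.9  70.2 150. ]
rimR [ 750.9 -220.9  150. ]
rimBR [ 494.9 -244.3  150. ]
inTL [682.  -21.7 150. ]
inTR [ 714.3 -198.9  150. ]
inBL [484.9 -44.9 150. ]
inBR [ 520.  -234.6  150. ]
vent0 [ 761.3 -208.2  150. ]
vent1 [740.2   6.5 150. ]
p1 [674.8  19.4 153. ]
p2 [677.9  -1.1 153. ]
p3 [617.2 -12.7 153. ]
p4 [613.5   9.5 153. ]
dot168 [666.03066514   7.88631286 168.5       ]
```

View pics/c.png

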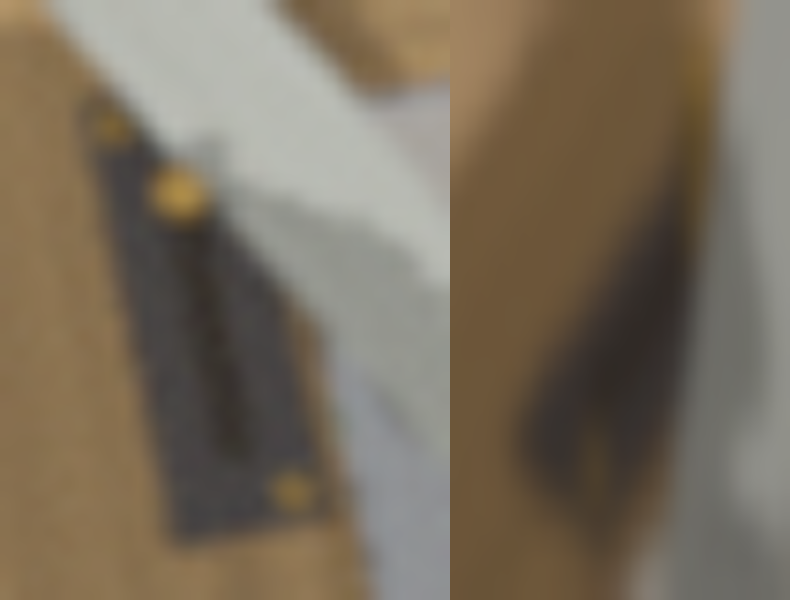

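```bash
cat > geo.py <<'E'
from h import *
from scipy.optimize import brentq
C=lambda u,v:(248+(u+.5)/15-.5,155+(v+.5)/15-.5)
yaw=.185; X=np.array([np.cos(yaw),np.sin(yaw)]);Y=np.array([-X[1],X[0]])
P0=atz('top',C(181,192),167)[:2]; slot0=atz('top',C(237,462),153)[:2]
piv=np.array([731.,37.8])
def piva(a,H): return H+250*(np.sin(a)*X+np.cos(a)*Y)
def solve(peg,H,L=170):
    a=brentq(lambda a:np.linalg.norm(piva(a,H)-peg)-L,0.1,.95); p=piva(a,H); d=(peg-p)/np.linalg.norm(peg-p)
    return a,p,p+255*d,np.arctan2(d[1],d[0])
E
python3 - <<'E'
from geo import *
print('peg',P0,'slot0',slot0,'rel',(P0-slot0)@X,(P0-slot0)@Y)
pl=[atz('top',C(*c),153)[:2] for c in((85,100),(178,545),(325,515))]
print(pl,np.linalg.norm(pl[0]-pl[1]),np.linalg.norm(pl[2]-pl[1]), np.arctan2(*(pl[0]-pl[1])[::-1]))
for a0 in(.05,.087,.12):
  H=piv-250*(np.sin(a0)*X+np.cos(a0)*Y)
  print(a0,H,[round(solve(slot0+x*X,H)[0],3) for x in(6,42)],solve(P0,H))
E
```

```text
peg [666.32359293   7.9392441 ] slot0 [6.25729633e+02 1.39052712e-02] rel 41.35911329015469 0.3229846337458796
[array([682.89743902,  22.61456059]), array([612.96737849,   9.4247793 ]), array([617.20540132, -13.4865928 ])] 71.16307818510228 23.30003881940813 0.18642379980047422
0.05 [ 764.64757775 -209.9253328 ] [0.317, 0.473] (0.4697853317966655, array([834.88543675,  30.00516373]), array([582.04267102,  -3.09371572]), np.float64(-3.011425859741219))
0.087 [ 755.46080249 -211.00046049] [0.357, 0.513] (0.5103626849255394, array([835.37391836,  25.88325341]), array([581.79843021,  -1.03276056]), np.float64(-3.0358426664034153))
0.12 [ 747.23855971 -211.67206092] [0.392, 0.55] (0.5468045588294032, array([835.72919462,  22.14283923]), array([581.62079208,   0.83744653]), np.float64(-3.0579445804833663))
```

Peg is at about (666,8), x≈41 in the keeper, and the knob is at (531,-122.5). I'll move above the knob, with the fingers closing across the bar.

```bash

python3 -m jog '[{"z":0.4,"jaw":0.2},{"z":0.4,"x":0.42,"y":-0.84,"az":-0.26,"jaw":0.2},{"z":0.4,"x":0.42,"y":-0.84,"az":-0.26,"jaw":0.2},{"z":0.4,"x":0.42,"y":-0.84,"az":-0.26,"jaw":0.2},{"z":0.4,"x":0.42,"y":-0.84,"az":-0.26,"jaw":0.2},{"z":0.4,"x":0.42,"y":-0.84,"az":-0.26,"jaw":0.2},{"z":0.4,"x":0.42,"y":-0.84,"az":-0.26,"jaw":0.2}]' 15
python3 -m jog '[{"x":0.42,"y":-0.84,"az":-0.26,"jaw":0.2},{"x":0.42,"y":-0.84,"az":-0.26,"jaw":0.2},{"x":0.42,"y":-0.84,"az":-0.26,"jaw":0.2},{"x":0.42,"y":-0.84,"az":-0.26,"jaw":0.2},{"x":0.42,"y":-0.84,"az":-0.26,"jaw":0.2},{"x":0.42,"y":-0.84,"az":-0.26,"jaw":0.2}]'
python3 -m jog '[{"x":0.42,"y":-0.84,"az":-0.26,"jaw":0.2},{"x":0.42,"y":-0.84,"az":-0.26,"jaw":0.2},{"x":0.42,"y":-0.84,"az":-0.26,"jaw":0.2},{"x":0.42,"y":-0.84,"az":-0.26,"jaw":0.2},{"x":0.42,"y":-0.84,"az":-0.26,"jaw":0.2},{"x":0.42,"y":-0.84,"az":-0.26,"jaw":0.2}]'
python3 -m jog '[{"x":0.42,"y":-0.84,"az":-0.26,"jaw":0.2},{"x":0.42,"y":-0.84,"az":-0.26,"jaw":0.2},{"x":0.42,"y":-0.84,"az":-0.26,"jaw":0.2},{"x":0.42,"y":-0.84,"az":-0.26,"jaw":0.2},{"x":0.42,"y":-0.84,"az":-0.26,"jaw":0.2},{"x":0.42,"y":-0.84,"az":-0.26,"jaw":0.2}]'
python3 -m jog '[{"x":0.42,"y":-0.84,"az":-0.276,"jaw":0.2},{"x":0.42,"y":-0.84,"az":-0.276,"jaw":0.2},{"x":0.42,"y":-0.84,"az":-0.276,"jaw":0.2},{"x":0.42,"y":-0.84,"az":-0.276,"jaw":0.2},{"x":0.42,"y":-0.84,"az":-0.276,"jaw":0.2},{"x":0.42,"y":-0.84,"az":-0.276,"jaw":0.2},{"x":0.42,"y":-0.84,"az":-0.276,"jaw":0.2},{"x":0.42,"y":-0.84,"az":-0.276,"jaw":0.2}]'
```

```text
validation failed for argument at $[0]...
validation failed for argument at $[0]...
validation failed for argument at $[0]...
validation failed for argument at $[0]...
validation failed for argument at $[0]...
```

```bash

python3 -m jog '[{"x":0,"y":0,"z":0.4,"ax":0,"ay":0,"az":0,"jaw":0.2}]' 15; python3 -m jog --help | head -20
```

```text
clock: 1.48
tool_pos: [211.3, 502.4, 252.5]
tcp_rot: [0.199, 0.98, -0.008, -0.003]
force: [0.0, 0.1, -1.6]
opening: 89.2
grip_force: 0.0invalid input: not JSON, or not a number
```

```bash

python3 -m jog '[{"x":0.42,"y":-0.84,"z":0.1,"ax":0,"ay":0,"az":-0.26,"jaw":0.2},{"x":0.42,"y":-0.84,"z":0.1,"ax":0,"ay":0,"az":-0.26,"jaw":0.2},{"x":0.42,"y":-0.84,"z":0.1,"ax":0,"ay":0,"az":-0.26,"jaw":0.2},{"x":0.42,"y":-0.84,"z":0.1,"ax":0,"ay":0,"az":-0.26,"jaw":0.2},{"x":0.42,"y":-0.84,"z":0.1,"ax":0,"ay":0,"az":-0.26,"jaw":0.2},{"x":0.42,"y":-0.84,"z":0.1,"ax":0,"ay":0,"az":-0.26,"jaw":0.2}]' 15
python3 -m jog '[{"x":0.42,"y":-0.84,"z":0,"ax":0,"ay":0,"az":-0.26,"jaw":0.2},{"x":0.42,"y":-0.84,"z":0,"ax":0,"ay":0,"az":-0.26,"jaw":0.2},{"x":0.42,"y":-0.84,"z":0,"ax":0,"ay":0,"az":-0.26,"jaw":0.2},{"x":0.42,"y":-0.84,"z":0,"ax":0,"ay":0,"az":-0.26,"jaw":0.2},{"x":0.42,"y":-0.84,"z":0,"ax":0,"ay":0,"az":-0.26,"jaw":0.2},{"x":0.42,"y":-0.84,"z":0,"ax":0,"ay":0,"az":-0.26,"jaw":0.2}]'
python3 -m jog '[{"x":0.42,"y":-0.84,"z":0,"ax":0,"ay":0,"az":-0.26,"jaw":0.2},{"x":0.42,"y":-0.84,"z":0,"ax":0,"ay":0,"az":-0.26,"jaw":0.2},{"x":0.42,"y":-0.84,"z":0,"ax":0,"ay":0,"az":-0.26,"jaw":0.2},{"x":0.42,"y":-0.84,"z":0,"ax":0,"ay":0,"az":-0.26,"jaw":0.2},{"x":0.42,"y":-0.84,"z":0,"ax":0,"ay":0,"az":-0.26,"jaw":0.2},{"x":0.42,"y":-0.84,"z":0,"ax":0,"ay":0,"az":-0.26,"jaw":0.2}]'
python3 -m jog '[{"x":0.42,"y":-0.84,"z":0,"ax":0,"ay":0,"az":-0.26,"jaw":0.2},{"x":0.42,"y":-0.84,"z":0,"ax":0,"ay":0,"az":-0.26,"jaw":0.2},{"x":0.42,"y":-0.84,"z":0,"ax":0,"ay":0,"az":-0.26,"jaw":0.2},{"x":0.42,"y":-0.84,"z":0,"ax":0,"ay":0,"az":-0.26,"jaw":0.2},{"x":0.42,"y":-0.84,"z":0,"ax":0,"ay":0,"az":-0.26,"jaw":0.2},{"x":0.42,"y":-0.84,"z":0,"ax":0,"ay":0,"az":-0.26,"jaw":0.2}]'
python3 -m jog '[{"x":0.42,"y":-0.84,"z":0,"ax":0,"ay":0,"az":-0.276,"jaw":0.2},{"x":0.42,"y":-0.84,"z":0,"ax":0,"ay":0,"az":-0.276,"jaw":0.2},{"x":0.42,"y":-0.84,"z":0,"ax":0,"ay":0,"az":-0.276,"jaw":0.2},{"x":0.42,"y":-0.84,"z":0,"ax":0,"ay":0,"az":-0.276,"jaw":0.2},{"x":0.42,"y":-0.84,"z":0,"ax":0,"ay":0,"az":-0.276,"jaw":0.2},{"x":0.42,"y":-0.84,"z":0,"ax":0,"ay":0,"az":-0.276,"jaw":0.2},{"x":0.42,"y":-0.84,"z":0,"ax":0,"ay":0,"az":-0.276,"jaw":0.2},{"x":0.42,"y":-0.84,"z":0,"ax":0,"ay":0,"az":-0.276,"jaw":0.2},{"x":0.42,"y":-0.84,"z":0,"ax":0,"ay":0,"az":-0.276,"jaw":0.2}]'
```

```text
clock: 1.98
tool_pos: [277.5, 380.4, 275.7]
tcp_rot: [0.394, 0.919, 0.001, 0.0]
force: [0.1, 0.7, -0.1]
opening: 56.5
grip_force: 0.0
clock: 2.48
tool_pos: [340.1, 255.4, 275.1]
tcp_rot: [0.571, 0.821, 0.0, -0.001]
force: [-1.1, -0.4, 0.9]
opening: 56.0
grip_force: 0.0
clock: 2.98
tool_pos: [403.0, 129.9, 275.0]
tcp_rot: [0.725, 0.688, 0.0, -0.001]
force: [-0.6, 0.5, -1.0]
opening: 55.5
grip_force: 0.0
clock: 3.48
tool_pos: [465.9, 4.5, 274.9]
tcp_rot: [0.85, 0.528, -0.0, -0.001]
force: [-0.1, 0.4, -0.2]
opening: 55.8
grip_force: 0.0
clock: 4.23
tool_pos: [528.7, -121.4, 275.8]
tcp_rot: [0.943, 0.333, 0.0, 0.0]
force: [-0.1, 0.0, -1.0]
opening: 55.7
grip_force: 0.0
```

```bash

python3 -m jog '[{"x":0.017,"y":-0.007,"z":-0.25,"ax":0,"ay":0,"az":0,"jaw":0.2},{"x":0.017,"y":-0.007,"z":-0.4,"ax":0,"ay":0,"az":0,"jaw":0.2},{"x":0.017,"y":-0.007,"z":-0.55,"ax":0,"ay":0,"az":0,"jaw":0.2},{"x":0.017,"y":-0.007,"z":-0.667,"ax":0,"ay":0,"az":0,"jaw":0.2},{"x":0.017,"y":-0.007,"z":-0.667,"ax":0,"ay":0,"az":0,"jaw":0.2},{"x":0.017,"y":-0.007,"z":-0.667,"ax":0,"ay":0,"az":0,"jaw":0.2}]'
python3 -m jog '[{"x":0,"y":0,"z":0,"ax":0,"ay":0,"az":0,"jaw":-0.3},{"x":0,"y":0,"z":0,"ax":0,"ay":0,"az":0,"jaw":-0.5},{"x":0,"y":0,"z":0,"ax":0,"ay":0,"az":0,"jaw":-1},{"x":0,"y":0,"z":0,"ax":0,"ay":0,"az":0,"jaw":-1},{"x":0,"y":0,"z":0,"ax":0,"ay":0,"az":0,"jaw":-1},{"x":0,"y":0,"z":0,"ax":0,"ay":0,"az":0,"jaw":-1},{"x":0,"y":0,"z":0,"ax":0,"ay":0,"az":0,"jaw":-1},{"x":0,"y":0,"z":0,"ax":0,"ay":0,"az":0,"jaw":-1}]' 15
```

```text
clock: 4.73
tool_pos: [531.0, -123.5, 175.1]
tcp_rot: [0.943, 0.332, -0.001, -0.001]
force: [-0.9, 0.4, 0.7]
opening: 55.7
grip_force: 0.0
clock: 5.4
tool_pos: [531.7, -124.5, 175.4]
tcp_rot: [0.944, 0.331, 0.0, 0.0]
force: [0.4, -0.7, 1.6]
opening: 23.8
grip_force: 15.0
```

```bash

python3 -m jog '[{"x":0.01,"y":0.008,"z":0.119,"ax":-0.028,"ay":0.035,"az":0,"jaw":-1},{"x":0.01,"y":0.008,"z":0.119,"ax":-0.028,"ay":0.035,"az":0,"jaw":-1},{"x":0.027,"y":0.022,"z":0.236,"ax":-0.056,"ay":0.070,"az":0,"jaw":-1},{"x":0.027,"y":0.022,"z":0.236,"ax":-0.056,"ay":0.070,"az":0,"jaw":-1},{"x":0.05,"y":0.04,"z":0.35,"ax":-0.083,"ay":0.104,"az":0,"jaw":-1},{"x":0.081,"y":0.065,"z":0.465,"ax":-0.111,"ay":0.139,"az":0,"jaw":-1},{"x":0.081,"y":0.065,"z":0.465,"ax":-0.111,"ay":0.139,"az":0,"jaw":-1},{"x":0.081,"y":0.065,"z":0.465,"ax":-0.111,"ay":0.139,"az":0,"jaw":-1}]' 15
python3 - <<'E'
from geo import *
# planned TCP path at tilt th, interpolating vent angle & bar yaw
a0=.085;H=piv-250*(np.sin(a0)*X+np.cos(a0)*Y)
aT,pT,kT,yT=solve(P0,H);y0=np.arctan2(-122.5-37.8,531.3-731)
print(aT,yT,y0)
r=239.5
p0=piva(a0,H)+r*np.array([np.cos(y0),np.sin(y0)])
for s in np.linspace(0,1,7):
  a=a0+s*(aT-a0);y=y0+s*((yT-y0+np.pi)%(2*np.pi)-np.pi)
  p=piva(a,H);d=np.array([np.cos(y),np.sin(y)]);k=p+r*d;q=P0-p
  print(round(s,2),np.round(k,1),np.round((k-p0)/150,3),'az',round((y-y0)/(np.pi/2),3),'peg r,side',np.round([q@d,d[0]*q[1]-d[1]*q[0]],1))
E
```

```text
clock: 6.07
tool_pos: [544.5, -114.1, 244.0]
tcp_rot: [0.934, 0.329, -0.13, 0.046]
force: [-0.9, 0.0, -1.1]
opening: 23.9
grip_force: 15.0
0.5081617586087429 -3.0345132155857226 -2.4652050701759527
0.0 [ 544.2 -112.1] [0. 0.] az 0.0 peg r,side [ 69.1 -17.2]
0.17 [548.5 -92.6] [0.028 0.13 ] az -0.06 peg r,side [ 85.8 -19.3]
0.33 [554.5 -73.2] [0.069 0.26 ] az -0.121 peg r,side [102.7 -19.4]
0.5 [562.4 -53.9] [0.121 0.388] az -0.181 peg r,side [119.9 -17.5]
0.67 [572.2 -35.1] [0.187 0.513] az -0.242 peg r,side [136.9 -13.7]
0.83 [583.8 -16.9] [0.264 0.635] az -0.302 peg r,side [153.7  -7.8]
1.0 [5.972e+02 5.000e-01] [0.353 0.751] az -0.362 peg r,side [170.   0.]
```

```bash

python3 -m jog '[{"x":0.028,"y":0.13,"z":0,"ax":0,"ay":0,"az":-0.06,"jaw":-1},{"x":0.069,"y":0.26,"z":0,"ax":0,"ay":0,"az":-0.121,"jaw":-1},{"x":0.121,"y":0.388,"z":0,"ax":0,"ay":0,"az":-0.181,"jaw":-1},{"x":0.187,"y":0.513,"z":0,"ax":0,"ay":0,"az":-0.242,"jaw":-1},{"x":0.264,"y":0.635,"z":0,"ax":0,"ay":0,"az":-0.302,"jaw":-1},{"x":0.351,"y":0.76,"z":0,"ax":0,"ay":0,"az":-0.362,"jaw":-1},{"x":0.351,"y":0.76,"z":0,"ax":0,"ay":0,"az":-0.362,"jaw":-1},{"x":0.351,"y":0.76,"z":0,"ax":0,"ay":0,"az":-0.362,"jaw":-1},{"x":0.351,"y":0.76,"z":0,"ax":0,"ay":0,"az":-0.362,"jaw":-1},{"x":0.351,"y":0.76,"z":0,"ax":0,"ay":0,"az":-0.362,"jaw":-1}]' 15
python3 - <<'E'
from h import *
acc={}
for n in('side','top'):
  acc[n]=np.mean([grab(n).astype(float) for _ in range(5)],0).astype(np.uint8); np.save(n+'1.npy',acc[n])
a=cv2.resize(acc['top'][105:245,215:345,::-1],(520,560),interpolation=cv2.INTER_CUBIC)
b=cv2.resize(acc['side'][140:280,235:305,::-1],(280,560),interpolation=cv2.INTER_CUBIC)
cv2.imwrite('pics/d.png',np.hstack([a,b]))
E
```

```text
clock: 6.9
tool_pos: [595.5, -1.6, 244.8]
tcp_rot: [0.989, 0.053, -0.139, 0.007]
force: [-0.1, 0.4, 0.4]
opening: 23.7
grip_force: 15.0
```

View pics/d.png

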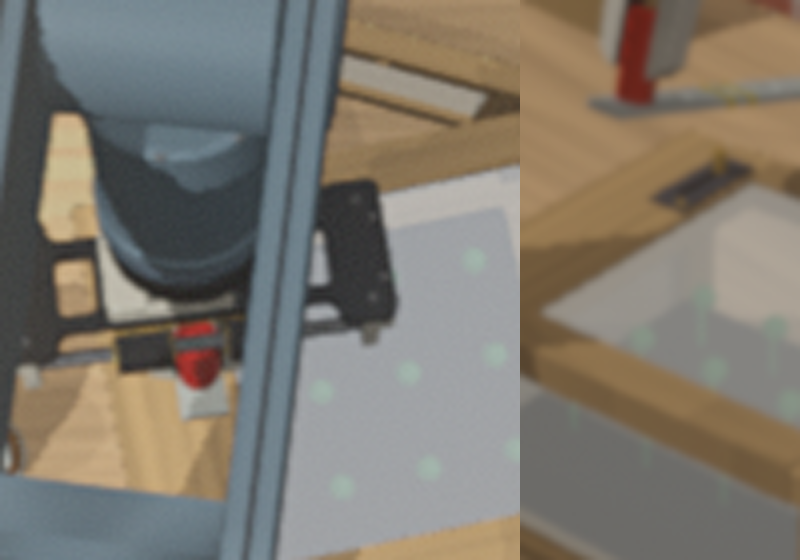

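The side view (right half) shows the peg at (718,155) with the bar held clear above it and the yellow bands at about (740,98). The arm hides the bar in the top view. Next I'll lower to just above the peg.

```bash

python3 -m jog '[{"x":-0.03,"y":0,"z":-0.13,"ax":0.005,"ay":-0.05,"az":0,"jaw":-1},{"x":-0.067,"y":0.005,"z":-0.262,"ax":0.011,"ay":-0.101,"az":0,"jaw":-1},{"x":-0.067,"y":0.005,"z":-0.262,"ax":0.011,"ay":-0.101,"az":0,"jaw":-1},{"x":-0.067,"y":0.005,"z":-0.262,"ax":0.011,"ay":-0.101,"az":0,"jaw":-1},{"x":-0.067,"y":0.005,"z":-0.262,"ax":0.011,"ay":-0.101,"az":0,"jaw":-1}]' 15
python3 - <<'E'
from h import *
print('peg tri',tri((235+198/4,140+149/4),(259.57,167.3)))
a=np.mean([grab('side').astype(float) for _ in range(6)],0).astype(np.uint8); np.save('side2.npy',a)
cv2.imwrite('pics/e.png',cv2.resize(a[150:200,255:320,::-1],(780,600),interpolation=cv2.INTER_CUBIC))
E
```

```text
clock: 7.82
tool_pos: [587.7, -0.3, 207.8]
tcp_rot: [0.997, 0.053, -0.059, 0.003]
force: [-0.4, -0.8, 0.0]
opening: 23.2
grip_force: 15.0
peg tri (array([666.47631477,   8.17698895, 164.71829174]), np.float64(0.5629568526160141))
```

View pics/e.png

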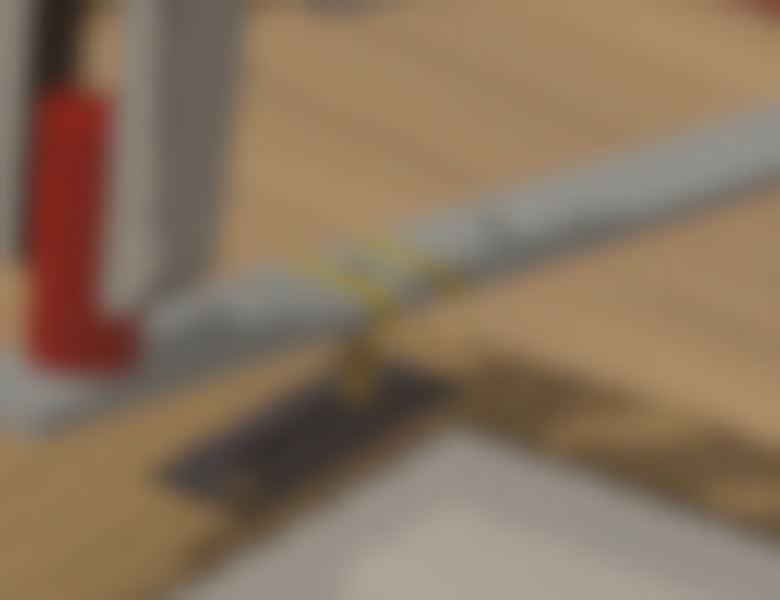

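```bash
python3 - <<'E'
from geo import *
s=get_state();print(s['tool_pos'],s['force'],s['tcp_rot'])
f=lambda P:(proj('side',P)-[255,150]+.5)*12-.5
peg=[666.4,8.1]
print('peg base/top, axis at 175,181',f([[*peg,153],[*peg,168.5],[*peg,175],[*peg,181]]))
print('+10 X',f([[*(np.array(peg)+10*X),181]]),'+10 Y',f([[*(np.array(peg)+10*Y),181]]))
for a0 in(.07,.085,.10):
  H=piv-250*(np.sin(a0)*X+np.cos(a0)*Y)
  t=s['tool_pos'][:2]; r=250.7
  a=brentq(lambda a:np.linalg.norm(piva(a,H)-t)-r,.1,.9);p=piva(a,H);d=(t-p)/r
  h=p+(170*np.cos(.12)-4*np.sin(.12))*d
  print(a0,a,h,'img top hole',f([[*h,181]]), 'hole-peg',h-peg,d)
E
```

```text
[ 5.87935662e+02 -9.68361237e-02  2.06448344e+02] [-1.98548433 -0.07128539 -1.33251955] [ 0.99685257  0.05294316 -0.058926    0.0031162 ]
peg base/top, axis at 175,181 [[360.45168262 383.01046008]
 [360.94641329 316.21162944]
 [361.15410089 287.94356543]
 [361.34591595 261.71468074]]
+10 X [[391.32450352 244.97887179]] +10 Y [[323.11097141 248.33129239]]
0.07 0.5000427348006462 [669.84903934   8.85783879] img top hole [[371.54252823 255.63751094]] hole-peg [3.44903934 0.75783879] [-0.99407772 -0.10867142]
0.085 0.5165354992736026 [669.90860682   8.29505918] img top hole [[373.57415932 256.46871456]] hole-peg [3.50860682 0.19505918] [-0.99480062 -0.10184168]
0.1 0.5331017234881134 [669.96472773   7.72748269] img top hole [[375.60990264 257.31307505]] hole-peg [ 3.56472773 -0.37251731] [-0.99548169 -0.09495373]
```

```bash

python3 -m jog '[{"x":-0.02,"y":0,"z":-0.03,"ax":0.001,"ay":-0.011,"az":0,"jaw":-1},{"x":-0.035,"y":0,"z":-0.059,"ax":0.002,"ay":-0.022,"az":0,"jaw":-1},{"x":-0.035,"y":0,"z":-0.059,"ax":0.002,"ay":-0.022,"az":0,"jaw":-1},{"x":-0.035,"y":0,"z":-0.059,"ax":0.002,"ay":-0.022,"az":0,"jaw":-1},{"x":-0.035,"y":0,"z":-0.059,"ax":0.002,"ay":-0.022,"az":0,"jaw":-1},{"x":-0.035,"y":0,"z":-0.059,"ax":0.002,"ay":-0.022,"az":0,"jaw":-1}]' 15
python3 -m jog '[{"x":-0.001,"y":0,"z":-0.01,"ax":0,"ay":-0.003,"az":0,"jaw":-1},{"x":-0.002,"y":0,"z":-0.02,"ax":0.001,"ay":-0.007,"az":0,"jaw":-1},{"x":-0.003,"y":0,"z":-0.025,"ax":0.001,"ay":-0.009,"az":0,"jaw":-1},{"x":-0.003,"y":0,"z":-0.025,"ax":0.001,"ay":-0.009,"az":0,"jaw":-1},{"x":-0.003,"y":0,"z":-0.025,"ax":0.001,"ay":-0.009,"az":0,"jaw":-1}]' 15
```

```text
clock: 8.62
tool_pos: [581.8, -0.3, 197.3]
tcp_rot: [0.998, 0.053, -0.042, 0.003]
force: [1.3, -2.7, -0.9]
opening: 23.5
grip_force: 15.0
clock: 9.03
tool_pos: [581.4, -0.3, 193.4]
tcp_rot: [0.998, 0.053, -0.034, 0.002]
force: [2.6, -3.7, -0.9]
opening: 23.9
grip_force: 15.0
```

```bash

python3 -m jog '[{"x":-0.001,"y":0,"z":-0.01,"ax":0,"ay":-0.003,"az":0,"jaw":-1},{"x":-0.002,"y":0,"z":-0.02,"ax":0.001,"ay":-0.007,"az":0,"jaw":-1},{"x":-0.003,"y":0,"z":-0.025,"ax":0.001,"ay":-0.009,"az":0,"jaw":-1},{"x":-0.003,"y":0,"z":-0.025,"ax":0.001,"ay":-0.009,"az":0,"jaw":-1},{"x":-0.003,"y":0,"z":-0.025,"ax":0.001,"ay":-0.009,"az":0,"jaw":-1}]' 15
```

```text
clock: 9.45
tool_pos: [580.9, -0.4, 189.6]
tcp_rot: [0.998, 0.053, -0.027, 0.002]
force: [3.6, -4.3, 0.0]
opening: 23.1
grip_force: 15.0
```

```bash

python3 -m jog '[{"x":0.003,"y":-0.007,"z":0,"ax":0,"ay":0,"az":0,"jaw":-1},{"x":0.003,"y":-0.007,"z":0,"ax":0,"ay":0,"az":0,"jaw":-1},{"x":0.002,"y":-0.007,"z":-0.01,"ax":0,"ay":-0.003,"az":0,"jaw":-1},{"x":0.002,"y":-0.007,"z":-0.02,"ax":0.001,"ay":-0.007,"az":0,"jaw":-1},{"x":0.002,"y":-0.007,"z":-0.025,"ax":0.001,"ay":-0.009,"az":0,"jaw":-1},{"x":0.002,"y":-0.007,"z":-0.025,"ax":0.001,"ay":-0.009,"az":0,"jaw":-1}]' 15
python3 - <<'E'
from h import *
a=np.mean([grab('side').astype(float) for _ in range(6)],0).astype(np.uint8)
cv2.imwrite('pics/f.png',cv2.resize(a[150:200,255:320,::-1],(780,600),interpolation=cv2.INTER_CUBIC))
E
```

```text
clock: 9.95
tool_pos: [580.3, -0.9, 185.3]
tcp_rot: [0.998, 0.053, -0.021, 0.001]
force: [2.6, -2.5, -0.6]
opening: 23.8
grip_force: 15.0
```

View pics/f.png

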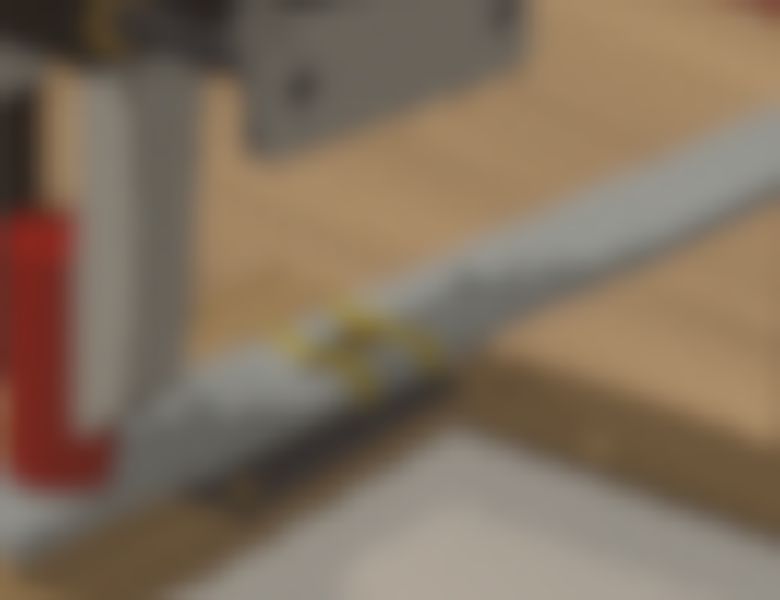

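The brass tip shows inside the hole between the bands at (350,335), so the peg has entered. I'll lower the rest of the way.

```bash

python3 -m jog '[{"x":0.001,"y":-0.004,"z":-0.015,"ax":0.001,"ay":-0.006,"az":0,"jaw":-1},{"x":0.001,"y":-0.004,"z":-0.03,"ax":0.001,"ay":-0.012,"az":0,"jaw":-1},{"x":0.001,"y":-0.004,"z":-0.045,"ax":0.002,"ay":-0.018,"az":0,"jaw":-1},{"x":0.001,"y":-0.004,"z":-0.055,"ax":0.002,"ay":-0.023,"az":0,"jaw":-1},{"x":0.001,"y":-0.004,"z":-0.055,"ax":0.002,"ay":-0.023,"az":0,"jaw":-1},{"x":0.001,"y":-0.004,"z":-0.055,"ax":0.002,"ay":-0.023,"az":0,"jaw":-1}]' 15
```

```text
clock: 10.75
tool_pos: [579.9, -1.3, 177.2]
tcp_rot: [0.999, 0.053, -0.004, 0.0]
force: [-0.8, -0.1, -0.3]
opening: 23.6
grip_force: 15.0
```

```bash

python3 -m jog '[{"x":0,"y":0,"z":-0.008,"ax":0,"ay":-0.003,"az":0,"jaw":-1},{"x":0,"y":0,"z":-0.014,"ax":0,"ay":-0.005,"az":0,"jaw":-1},{"x":0,"y":0,"z":-0.014,"ax":0,"ay":-0.005,"az":0,"jaw":-1},{"x":0,"y":0,"z":-0.014,"ax":0,"ay":-0.005,"az":0,"jaw":-1}]' 15
```

```text
clock: 11.08
tool_pos: [580.5, -1.5, 175.3]
tcp_rot: [0.999, 0.053, 0.001, 0.001]
force: [-1.5, 0.1, -0.0]
opening: 23.7
grip_force: 15.0
```

```bash

python3 -m jog '[{"x":0,"y":0,"z":0,"ax":0,"ay":0,"az":0,"jaw":-0.3},{"x":0,"y":0,"z":0,"ax":0,"ay":0,"az":0,"jaw":0},{"x":0,"y":0,"z":0,"ax":0,"ay":0,"az":0,"jaw":0.2},{"x":0,"y":0,"z":0,"ax":0,"ay":0,"az":0,"jaw":0.2},{"x":0,"y":0,"z":0,"ax":0,"ay":0,"az":0,"jaw":0.2},{"x":0,"y":0,"z":0.1,"ax":0,"ay":0,"az":0,"jaw":0.2},{"x":0,"y":0,"z":0.3,"ax":0,"ay":0,"az":0,"jaw":0.2},{"x":0,"y":0,"z":0.5,"ax":0,"ay":0,"az":0,"jaw":0.2},{"x":0,"y":0,"z":0.75,"ax":0,"ay":0,"az":0,"jaw":0.2},{"x":0,"y":0,"z":0.9,"ax":0,"ay":0,"az":0,"jaw":0.2},{"x":0,"y":0,"z":0.9,"ax":0,"ay":0,"az":0,"jaw":0.2}]' 15
python3 -m jog '[{"x":-0.2,"y":0.2,"z":0,"ax":0,"ay":0,"az":0,"jaw":0.2},{"x":-0.5,"y":0.4,"z":0,"ax":0,"ay":0,"az":0,"jaw":0.2},{"x":-0.8,"y":0.6,"z":0,"ax":0,"ay":0,"az":0,"jaw":0.2},{"x":-1,"y":0.9,"z":0,"ax":0,"ay":0,"az":0,"jaw":0.2},{"x":-1,"y":1,"z":0,"ax":0,"ay":0,"az":0,"jaw":0.2},{"x":-1,"y":1,"z":0,"ax":0,"ay":0,"az":0,"jaw":0.2},{"x":-1,"y":1,"z":0,"ax":0,"ay":0,"az":0,"jaw":0.2},{"x":-1,"y":1,"z":0,"ax":0,"ay":0,"az":0,"jaw":0.2}]' 15
python3 - <<'E'
from h import *
a,b=[np.mean([grab(n).astype(float) for _ in range(4)],0).astype(np.uint8)[:,:,::-1] for n in('side','top')]
A=cv2.resize(a[140:265,200:360],(480,375),interpolation=cv2.INTER_CUBIC)[:, :400];B=cv2.resize(b[85:255,195:385],(400,358),interpolation=cv2.INTER_CUBIC)
cv2.imwrite('pics/g.png',np.hstack([A[:358],B]))
E
```

```text
clock: 12.0
tool_pos: [583.1, -1.9, 316.7]
tcp_rot: [0.999, 0.053, 0.006, 0.002]
force: [-0.5, -0.5, 0.3]
opening: 55.9
grip_force: 0.0
clock: 12.67
tool_pos: [430.8, 148.4, 310.0]
tcp_rot: [0.999, 0.054, 0.001, 0.001]
force: [0.2, -0.7, 0.2]
opening: 55.9
grip_force: 0.0
```

View pics/g.png

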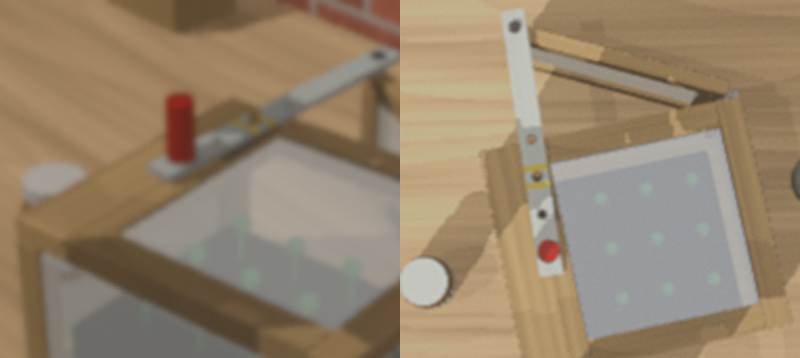

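The vent stands open. The bar is level with the peg in the banded hole (top view (537,176)), the jar is undisturbed, and the robot is clear, so I'm handing the job in.

```bash
python3 -c "
from bench import env
print(env.close_job())"
```

```text
the job is handed in; nothing more can be done
None
```

The vent is propped open at about 0.5 rad, with the stay's marked hole fully down over the peg; the robot is clear and the job is handed in. The jar was still in place in the final picture; the pot and tin weren't fully in it, but the arm never went near them.

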